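# Find the hidden catch in the tool case's front edge and let the lid up

### The job

Open the closed steel tool case. Its catch is sunk in a hidden notch somewhere along the aluminium front edge, where a fingertip finds it by feeling lightly along the edge: press the catch down inside the notch, without heavy force, until it lets go, and draw back so that the gas struts can swing the lid fully open. Leave the tools and offcuts lying around it where they are.

Things in the scene. Friction and masses are not known exactly. Their poses are not given: they have to be found in the camera images.
- case: Fixed flat grey sheet-steel tool case with a hinged lid, 250 mm deep (its x), 424 wide (its y), 95 high. Origin: centre of its underside, on the bench; its -x side is the front, towards the robot. In its frame the lid's front edge is at x = -96 mm, 1 mm behind the front edge rail, and level with it; the lid's hinge is at x = +120, z = 95 mm, along y.
- case_rim (a point): Middle of the flat top of the case's front edge (axes as the case's), at x = -111, z = 95 mm in its frame. The edge is a plain aluminium rail, 28 mm deep (x) and 384 long (y), between two 20 mm long corner caps of the same section. It is flat but for one notch, 54 mm long, cut across it from the top and open at the front. Where along the rail it lies differs each time; it may be next to a cap.
- catch (a joint): Spring rocker in the notch (rad), 0 at rest. Its paddle, same metal as the rail, 50 mm long (y), has a flat top 9 mm below the rail's top, from 8 mm in front of the rail's middle line to 12 mm behind it. It hinges 34 mm behind that line, so its front sinks most. Pressed down 5 to 7 mm at its middle with 2 to 5 N (0.2 rad) it frees the lid; its stop is 2 mm further (0.28). It springs back.
- lid (a joint): The lid's hinge (rad): 0 shut and latched (it may read up to 0.01), 1.2 fully open. Once the catch lets go, two gas struts lift it in about 2.5 s, its front edge swinging up and back, with about 5 N at the front edge: it opens fully only if nothing stands in its way.
- tube: Square steel tube offcut, 40 x 40 x 110 mm, pale blue-grey with rust, lying on the bench in front of the case. Origin: centre of its underside; x along the tube.
- wrench: Open-ended steel wrench, 170 mm long, lying flat in front of the case. Origin: centre of its underside; x along it.
- disc: Grinding disc, 115 mm in diameter, 7 mm thick at the hub, lying flat. Origin: centre of its underside.
- stub: Round tube stub standing upright, 60 mm in diameter, 75 mm high. Origin: centre of its underside.
- hammer: Hammer lying to the right of the case (seen from the robot). Origin: centre of its underside; x along the handle.
- clamp: G-clamp with a blue frame, about 160 x 80 mm with a screw to 220 mm, 22 mm high, lying flat to the right of the case. Origin: in the middle of its underside, 8 mm beside its screw; x along its screw.
- brush: Brush, 200 mm long, lying to the left of the case. Origin: centre of its underside; x along the handle.

How it is judged:
On the way:
1. the catch is pressed down in its notch until it lets go of the lid (value of joint catch above 0.14 rad), for 0.04 s.
At the end, for the whole second after the job is handed in: The lid stands fully open (past 1.05 of 1.2 rad) and at rest, the catch has sprung back (below 0.06 rad), and no loose thing lies more than 30 mm from where it was (value of joint lid above 1.05 rad and velocity of joint lid below 0.1 rad/s and value of joint catch below 0.06 rad and not (distance of any of tube, wrench, hammer, brush, disc, stub, clamp from where it was at the start of the episode above 0.03 m)); the robot touches nothing.
It fails at once if a loose tool or offcut is pushed or carried more than 30 mm from its place, or lifted (distance of any of tube, wrench, hammer, brush, disc, stub, clamp from where it was at the start of the episode above 0.03 m or height (world z) of any of tube, wrench, hammer, brush, disc, stub, clamp above 0.02 m).
It fails at once if the fingers bear on something with more than 50 N (contact force between the fingers and anything else above 50 N).
It also fails if it takes over 72 s, if anything falls off the work surface, if the arm or the gripper's body presses on something with over 40 N, if the wrist force passes 120 N, or if a joint passes its speed limit or range.

### The arm

A 6-joint arm with a two-finger parallel gripper is mounted at the origin on the work surface. World frame = base frame: x ahead of the robot, y to its left, z up, the work surface at z = 0. Lengths are in m, angles in rad, forces in N, time in s.
With the tool pointing down it reaches from about 0.3 to 0.775 m from the base axis. Payload 14.6 kg.
Tool frame: the origin (TCP) lies midway between the tips of the shut fingers; the grasp point (between the pads) lies 19 mm behind it; z points along the fingers, y is the direction in which the jaws open and shut (so a half turn about z gives the same grasp; the last joint's range is limited). The gripper opens to 94 mm and grips with 3 to 60 N. Pads are 16 mm wide; open, the fingers measure 119 mm over their backs; the gripper's body (75 mm by 177 mm) begins 78 mm behind the grasp point.
Start: joints at [-1.267, 0.3, 1.521, -0, 1.321, -0.067], TCP at [0.199, -0.513, 0.205] pointing down, gripper open.
Joint ranges: [-3.03, 3.03], [-0.79, 2.21], [0.23, 2.52], [-1.04, 4.18], [0, 3.07], [-2.55, 2.55]. Speed limits (rad/s): [2.22, 2.22, 2.57, 3.14, 3.14, 3.14].

### API

Orientations are given as [roll, pitch, yaw] about the fixed x, y, z axes, in that order (R = Rz(yaw) Ry(pitch) Rx(roll)).
In Python, from station import readout, imaging, job gives the robot as it stands.
- The arm moves only by the tool arm_command, never from a script. Its argument "increments" is a list of rows, each an object with "gripper": the opening, from 0 (shut) to 1 (fully open); "slide": the shift along the world's x, y, z in m, a list of three; "yaw": the turn about the world's z in rad. A call has 1 to 8 rows; each row is the pose to reach, as a shift and turn from the pose commanded when the call began; what a row does not reach only later rows make up. A row lasts 1/8 s, in which the tool goes at most 62.5 mm and 10.7 degrees, less where a joint would pass 70% of its speed; a pose out of reach is approached as far as the arm can. A call with a gripper value outside its range is refused whole. The fingers move at their own pace and stop on an object; "grip_force" is the grip in N (left out, the last holds). Time passes only in rows, so rows that repeat a pose let the fingers close. It gives the time, the measured TCP pose, the force and the opening at its end, in the units of the state.
- readout.get_obs(): the state, without advancing time (a new reading comes with each control period).
- imaging.camera(name): name is "side" or "top" or "wrist"; returns a dict with "color" (400x640x3 uint8, red, green, blue), "mtx" (3x3 intrinsics, pixels), "rvec" (rotation vector, rad) and "tvec" (3), from world to camera coordinates, as OpenCV has them. Camera axes: x right, y down, z forward; pixel columns grow to the right and rows downward; lengths in m; the calibration is good to about 2 mm. A picture is of the moment at which its call begins. There is no depth.
- job.hand_in(): hands the job in, once; it reports no verdict.
The state is a dict: "time_s": time; "qpos": joint angles; "joint_vel": joint speeds; "tau": joint torques, N m; "ee_pos": TCP position; "eef_rot": TCP orientation; "force": force on the tool from outside, world axes, zero at the start; "moment": the same for the moment, N m; "grip_width": finger opening in m.
Only numpy, scipy, OpenCV 4.12 (cv2) and the standard library are available. Lean on these libraries where they do the work, as an engineer would, in place of code of your own. Each camera call takes 0.05 s, during which the arm holds its last target. There are 200 camera calls.

## Working session

There is one attempt and no reset: what is moved stays moved. The work goes in short steps, Python scripts to look and compute and a tool call to move; the robot and the scene stay as the last step left them, time stands still between calls to the robot, and variables do not carry over. Pictures are saved under pics/ and viewed, about 8 in all and at most 12, crops included, and the job is handed in when it is done.

Besides the shell and the picture viewer there is one more tool, called after "Emit:" in YAML: its name, and indented under it one key for each argument. arm_command: Moves the arm, as the interface text tells. Its arguments: {"type":"object","properties":{"increments":{"type":"array","items":{"type":"object","properties":{"gripper":{"type":"number"},"slide":{"type":"array","items":{"type":"number"}},"yaw":{"type":"number"}}}},"grip_force":{"type":"number"}},"required":["increments"]}

```bash
mkdir -p pics; python3 - <<'E'
from station import readout, imaging
import cv2
for n in("top","side"):
    c=imaging.camera(n); cv2.imwrite(f"pics/{n}0.png",c["color"][:,:,::-1]); print(n,c["mtx"].tolist(),c["rvec"],c["tvec"])
print(readout.get_obs())
E
```

```text
top [[511.9375316209648, 0.0, 327.4793574441623], [0.0, 511.9375316209648, 199.30361029450407], [0.0, 0.0, 1.0]] [ 2.16625907 -2.10560267  0.1248321 ] [2.06075193e-04 5.39021699e-01 1.24324852e+00]
side [[440.9995506366744, 0.0, 319.228238490594], [0.0, 440.9995506366744, 200.23863344737063], [0.0, 0.0, 1.0]] [ 0.53513916 -2.7087168   1.1725375 ] [0.46684557 0.22007339 1.19202649]
{'time_s': 0.1, 'qpos': array([-1.26658571e+00,  3.00398730e-01,  1.52152102e+00, -1.14565718e-05,
        1.32065349e+00, -6.66173387e-02]), 'joint_vel': array([ 0.00150215, -0.00168241, -0.00137378,  0.00286029, -0.00135304,
       -0.0002454 ]), 'tau': array([ 5.93838849e-04, -5.32650197e+01, -3.53283226e+01,  7.10016349e-02,
        2.35162867e-02, -4.56341559e-05]), 'ee_pos': array([ 0.19923119, -0.51240625,  0.20495142]), 'eef_rot': array([-3.14061350e+00, -5.42032989e-05,  3.70830768e-01]), 'force': array([-1.32795647,  0.1496409 ,  0.00272937]), 'moment': array([-0.03696232, -0.0043713 ,  0.04024309]), 'grip_width': 0.09358147909673985}
```

View pics/top0.png

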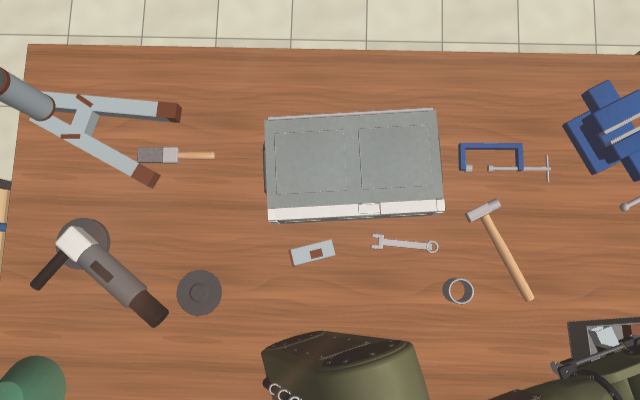

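View pics/side0.png

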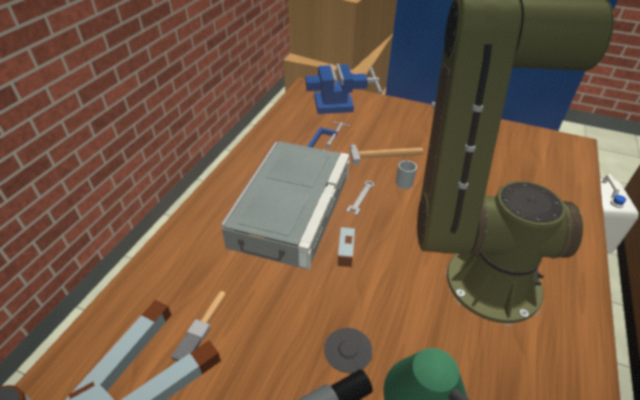

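The top view shows the case at about (265-445, 110-222). Its pale front rail runs from (268,214) to (445,205), and there is a notch-like mark near (369,209). The side view shows a mark near (318,205). I'll zoom in on the rail and cast rays onto it.

```bash
cat > h.py <<'E'
import numpy as np, cv2
def ray(c,uv,z):
    R=cv2.Rodrigues(np.array(c["rvec"]))[0]; t=np.array(c["tvec"]).ravel()
    d=R.T@np.linalg.inv(c["mtx"])@np.array([*uv,1.]); o=-R.T@t
    return o+d*(z-o[2])/d[2]
E
python3 - <<'E'
from station import imaging
import cv2, numpy as np; from h import ray
a=imaging.camera("top"); b=imaging.camera("side")
A=cv2.resize(a["color"][190:230,260:455],None,fx=4,fy=4,interpolation=cv2.INTER_CUBIC)
B=cv2.resize(b["color"][140:275,280:360],None,fx=3,fy=3,interpolation=cv2.INTER_CUBIC)
im=np.zeros((170+405,780,3),np.uint8); im[:160]=A; im[170:,:240]=B
cv2.imwrite("pics/crop.png",im[:,:,::-1])
for uv in [(268,210),(268,221),(445,200),(445,211),(359,205),(380,204),(359,215),(380,214)]: print(uv,ray(a,uv,.095).round(4))
for uv in [(303,254),(350,155)]: print(uv,ray(b,uv,.095).round(4))
E
```

```text
(268, 210) [0.5011 0.1554 0.095 ]
(268, 221) [0.4747 0.1542 0.095 ]
(445, 200) [ 0.5365 -0.2656  0.095 ]
(445, 211) [ 0.5102 -0.2655  0.095 ]
(359, 205) [ 0.519  -0.0616  0.095 ]
(380, 204) [ 0.5228 -0.1115  0.095 ]
(359, 215) [ 0.4951 -0.0621  0.095 ]
(380, 214) [ 0.4988 -0.1119  0.095 ]
(303, 254) [0.4771 0.1796 0.095 ]
(350, 155) [ 0.5025 -0.261   0.095 ]
```

View pics/crop.png

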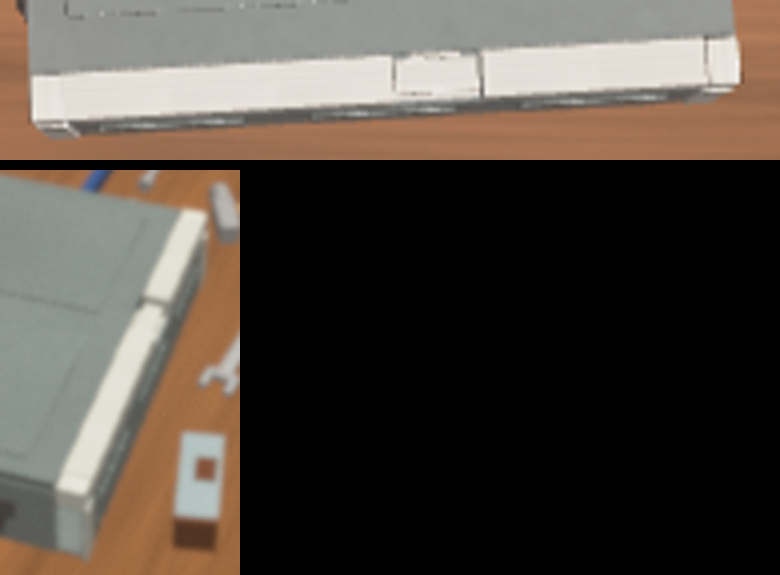

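The notch shows clearly in the top crop, at u≈358.5–380.5. Cast onto z=0.095 it is 52 mm long against a nominal 54. The whole rail comes to 421 mm against 424, with the case yawed about 0.079. The notch centre is at about (0.508, -0.087). I'll move above it with the fingers shut and the jaws along the rail.

Emit:
arm_command:
  increments:
    - {"gripper": 0,"slide": [0.02,0.04,0],"yaw": -0.04}
    - {"gripper": 0,"slide": [0.05,0.09,0],"yaw": -0.1}
    - {"gripper": 0,"slide": [0.08,0.14,0],"yaw": -0.16}
    - {"gripper": 0,"slide": [0.12,0.19,0],"yaw": -0.22}
    - {"gripper": 0,"slide": [0.16,0.24,0],"yaw": -0.29}
    - {"gripper": 0,"slide": [0.2,0.29,0],"yaw": -0.29}
    - {"gripper": 0,"slide": [0.23,0.34,0],"yaw": -0.29}
    - {"gripper": 0,"slide": [0.26,0.38,0],"yaw": -0.29}

```text
time_s: 1.2
ee_pos: [0.4601, -0.1304, 0.2055]
eef_rot: [3.142, -0.0, 0.082]
force: [0.6, -0.9, -0.3]
grip_width: 0.0176
```

Emit:
arm_command:
  increments:
    - {"gripper": 0,"slide": [0.03,0.03,0]}
    - {"gripper": 0,"slide": [0.049,0.045,-0.03]}
    - {"gripper": 0,"slide": [0.049,0.045,-0.065]}
    - {"gripper": 0,"slide": [0.049,0.045,-0.065]}
    - {"gripper": 0,"slide": [0.049,0.045,-0.065]}
    - {"gripper": 0,"slide": [0.049,0.045,-0.065]}

```text
invalid input
```

```bash
python3 - <<'E'
from station import imaging,readout
import cv2, numpy as np; from h import ray
o=readout.get_obs(); print(o["ee_pos"],o["eef_rot"],o["force"],o["grip_width"])
a=imaging.camera("wrist"); cv2.imwrite("pics/w1.png",a["color"][:,:,::-1])
R=cv2.Rodrigues(np.array(a["rvec"]))[0]; 
P=[(.49,.155,.095),(.5228,-.2648,.095),(.508,-.087,.095),o["ee_pos"]]
print(cv2.projectPoints(np.array(P,float),np.array(a["rvec"]),np.array(a["tvec"]),a["mtx"],None)[0].reshape(-1,2).round(1))
E
```

```text
[ 0.46011732 -0.13042044  0.2055359 ] [ 3.14151792e+00 -1.86570579e-04  8.17871876e-02] [ 0.63836591 -0.92836366 -0.26540165] 0.017572221848234735
[[  2.9 140.3]
 [483.  141.7]
 [279.8 142.2]
 [324.9 250. ]]
```

View pics/w1.png

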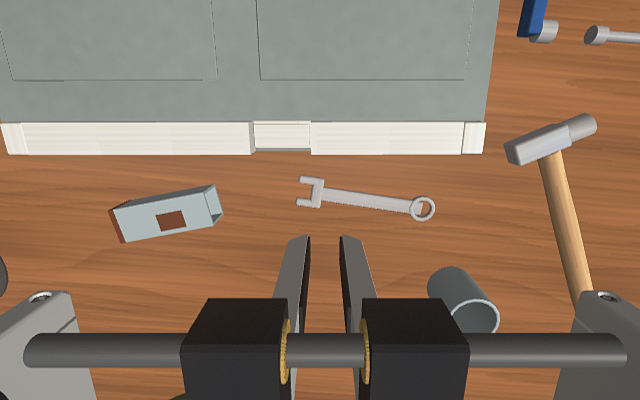

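The wrist view shows a real recess in the rail, with top edges at u≈251–311. The rail covers rows ≈121–155 and the paddle rows ≈121–149. The second move was refused because every row needs a yaw. I'll refine the centre from this view.

```bash
python3 - <<'E'
from station import imaging,readout
from h import ray
a=imaging.camera("wrist"); print(readout.get_obs()["ee_pos"])
for uv in [(250.5,122),(250.5,154.5),(311,122),(311,154.5),(3,122),(8,154.5),(485,122),(484.5,154)]: print(uv,ray(a,uv,.095).round(4))
E
```

```text
[ 0.46093481 -0.12937376  0.20526281]
(250.5, 122) [ 0.5254 -0.0576  0.095 ]
(250.5, 154.5) [ 0.4972 -0.0581  0.095 ]
(311, 122) [ 0.5297 -0.1096  0.095 ]
(311, 154.5) [ 0.5017 -0.1116  0.095 ]
(3, 122) [0.5077 0.1555 0.095 ]
(8, 154.5) [0.4794 0.1566 0.095 ]
(485, 122) [ 0.5421 -0.2592  0.095 ]
(484.5, 154) [ 0.5149 -0.2649  0.095 ]
```

Emit:
arm_command:
  increments:
    - {"gripper": 0,"slide": [0.03,0.03,0],"yaw": 0}
    - {"gripper": 0,"slide": [0.052,0.047,-0.03],"yaw": 0}
    - {"gripper": 0,"slide": [0.052,0.047,-0.07],"yaw": 0}
    - {"gripper": 0,"slide": [0.052,0.047,-0.09],"yaw": 0}
    - {"gripper": 0,"slide": [0.052,0.047,-0.09],"yaw": 0}
    - {"gripper": 0,"slide": [0.052,0.047,-0.09],"yaw": 0}
    - {"gripper": 0,"slide": [0.052,0.047,-0.09],"yaw": 0}

```text
time_s: 2.17
ee_pos: [0.5117, -0.0859, 0.1165]
eef_rot: [3.141, -0.002, 0.081]
force: [0.0, 0.2, 1.1]
grip_width: 0.0003
```

```bash
python3 - <<'E'
from station import imaging,readout
import cv2
o=readout.get_obs(); print(o["ee_pos"],o["eef_rot"],o["force"],o["grip_width"])
a=imaging.camera("wrist"); cv2.imwrite("pics/w2.png",a["color"][:,:,::-1])
E
```

```text
[ 0.51167875 -0.08592993  0.11653127] [ 3.14105386e+00 -1.64148469e-03  8.05344433e-02] [0.02996245 0.16569952 1.08636267] 0.000250186586097879
```

View pics/w2.png

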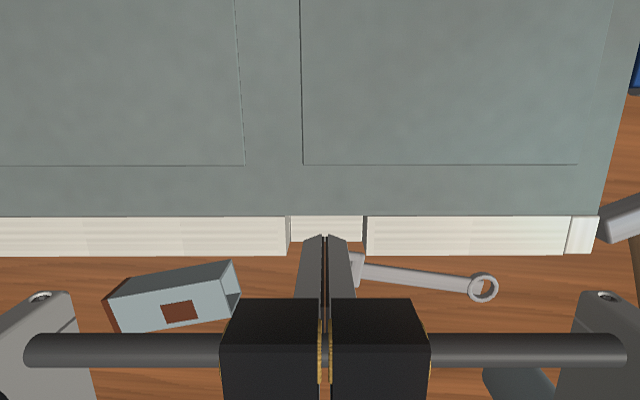

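The shut fingertips at about (325,240) are centred between the notch sides at u≈288 and 365, over the paddle. I'll go down in small steps.

Emit:
arm_command:
  increments:
    - {"gripper": 0,"slide": [0,0,-0.012],"yaw": 0}
    - {"gripper": 0,"slide": [0,0,-0.023],"yaw": 0}
    - {"gripper": 0,"slide": [0,0,-0.028],"yaw": 0}
    - {"gripper": 0,"slide": [0,0,-0.028],"yaw": 0}
    - {"gripper": 0,"slide": [0,0,-0.028],"yaw": 0}

```text
time_s: 2.85
ee_pos: [0.5115, -0.0857, 0.0877]
eef_rot: [3.141, -0.0, 0.081]
force: [0.3, 0.8, 0.6]
grip_width: 0.0004
```

Emit:
arm_command:
  increments:
    - {"gripper": 0,"slide": [0,0,-0.002],"yaw": 0}
    - {"gripper": 0,"slide": [0,0,-0.004],"yaw": 0}
    - {"gripper": 0,"slide": [0,0,-0.004],"yaw": 0}
    - {"gripper": 0,"slide": [0,0,-0.004],"yaw": 0}

```text
time_s: 3.35
ee_pos: [0.5113, -0.0857, 0.0835]
eef_rot: [3.141, -0.0, 0.081]
force: [-2.3, -1.1, 4.1]
grip_width: 0.0001
```

The tip is inside the notch, below the rail top, and carrying about 4 N. I'll press further.

Emit:
arm_command:
  increments:
    - {"gripper": 0,"slide": [0,0,-0.002],"yaw": 0}
    - {"gripper": 0,"slide": [0,0,-0.0035],"yaw": 0}
    - {"gripper": 0,"slide": [0,0,-0.0035],"yaw": 0}
    - {"gripper": 0,"slide": [0,0,-0.0035],"yaw": 0}

```text
time_s: 3.85
ee_pos: [0.5113, -0.0856, 0.08]
eef_rot: [3.142, 0.0, 0.081]
force: [-2.8, -0.9, 3.1]
grip_width: 0.0005
```

```bash
python3 - <<'E'
from station import imaging,readout
import cv2
o=readout.get_obs(); print(o["ee_pos"],o["force"])
a=imaging.camera("side"); cv2.imwrite("pics/s2.png",cv2.resize(a["color"][100:290,200:400],None,fx=3,fy=3)[:,:,::-1])
E
```

```text
[ 0.51127206 -0.08562701  0.07997701] [-2.76671685 -0.86405153  3.1224957 ]
```

View pics/s2.png

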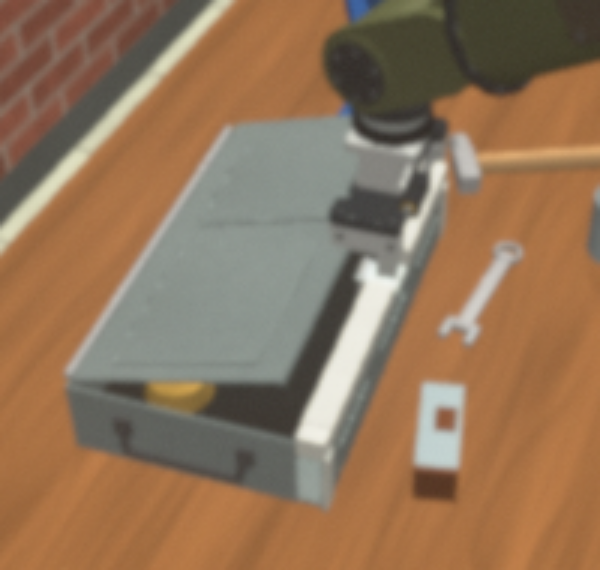

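The lid has let go: its front edge has risen to the gripper body, around (290,380) in the crop. I'll lift slightly off the paddle and draw back to the front.

Emit:
arm_command:
  increments:
    - {"gripper": 0,"slide": [-0.004,0,0.015],"yaw": 0}
    - {"gripper": 0,"slide": [-0.03,-0.002,0.03],"yaw": 0}
    - {"gripper": 0,"slide": [-0.07,-0.005,0.05],"yaw": 0}
    - {"gripper": 0,"slide": [-0.11,-0.009,0.08],"yaw": 0}
    - {"gripper": 0,"slide": [-0.14,-0.011,0.1],"yaw": 0}
    - {"gripper": 0,"slide": [-0.14,-0.011,0.1],"yaw": 0}
    - {"gripper": 0,"slide": [-0.14,-0.011,0.1],"yaw": 0}
    - {"gripper": 0,"slide": [-0.14,-0.011,0.1],"yaw": 0}

```text
time_s: 4.9
ee_pos: [0.3716, -0.0965, 0.1794]
eef_rot: [-3.141, 0.001, 0.081]
force: [0.4, 0.4, -0.6]
grip_width: 0.0008
```

Emit:
arm_command:
  increments:
    - {"gripper": 0,"slide": [0,0,0],"yaw": 0}
    - {"gripper": 0,"slide": [0,0,0],"yaw": 0}
    - {"gripper": 0,"slide": [0,0,0],"yaw": 0}
    - {"gripper": 0,"slide": [0,0,0],"yaw": 0}
    - {"gripper": 0,"slide": [0,0,0],"yaw": 0}
    - {"gripper": 0,"slide": [0,0,0],"yaw": 0}
    - {"gripper": 0,"slide": [0,0,0],"yaw": 0}
    - {"gripper": 0,"slide": [0,0,0],"yaw": 0}

```text
time_s: 5.9
ee_pos: [0.3713, -0.0966, 0.18]
eef_rot: [3.142, -0.0, 0.081]
force: [0.1, -0.1, -0.9]
grip_width: 0.0007
```

Emit:
arm_command:
  increments:
    - {"gripper": 0,"slide": [0,0,0],"yaw": 0}
    - {"gripper": 0,"slide": [0,0,0],"yaw": 0}
    - {"gripper": 0,"slide": [0,0,0],"yaw": 0}
    - {"gripper": 0,"slide": [0,0,0],"yaw": 0}
    - {"gripper": 0,"slide": [0,0,0],"yaw": 0}
    - {"gripper": 0,"slide": [0,0,0],"yaw": 0}
    - {"gripper": 0,"slide": [0,0,0],"yaw": 0}
    - {"gripper": 0,"slide": [0,0,0],"yaw": 0}

```text
time_s: 6.9
ee_pos: [0.3713, -0.0966, 0.1799]
eef_rot: [-3.142, -0.0, 0.081]
force: [-0.2, 0.2, 0.4]
grip_width: 0.0005
```

Emit:
arm_command:
  increments:
    - {"gripper": 0,"slide": [0,0,0],"yaw": 0}
    - {"gripper": 0,"slide": [0,0,0],"yaw": 0}
    - {"gripper": 0,"slide": [0,0,0],"yaw": 0}
    - {"gripper": 0,"slide": [0,0,0],"yaw": 0}
    - {"gripper": 0,"slide": [0,0,0],"yaw": 0}
    - {"gripper": 0,"slide": [0,0,0],"yaw": 0}
    - {"gripper": 0,"slide": [0,0,0],"yaw": 0}
    - {"gripper": 0,"slide": [0,0,0],"yaw": 0}

```text
time_s: 7.9
ee_pos: [0.3713, -0.0966, 0.18]
eef_rot: [3.142, -0.0, 0.081]
force: [0.0, -0.1, -0.3]
grip_width: 0.0005
```

```bash
python3 - <<'E'
from station import imaging,readout
import cv2, numpy as np
o=readout.get_obs(); print(o["time_s"],o["ee_pos"],o["force"])
a=[imaging.camera(n)["color"] for n in("side","top")]
cv2.imwrite("pics/s3.png",cv2.resize(np.vstack(a),None,fx=.75,fy=.75,interpolation=cv2.INTER_AREA)[:,:,::-1])
E
```

```text
7.9 [ 0.37132034 -0.09662617  0.17998744] [ 0.04571801 -0.11384097 -0.25152536]
```

View pics/s3.png

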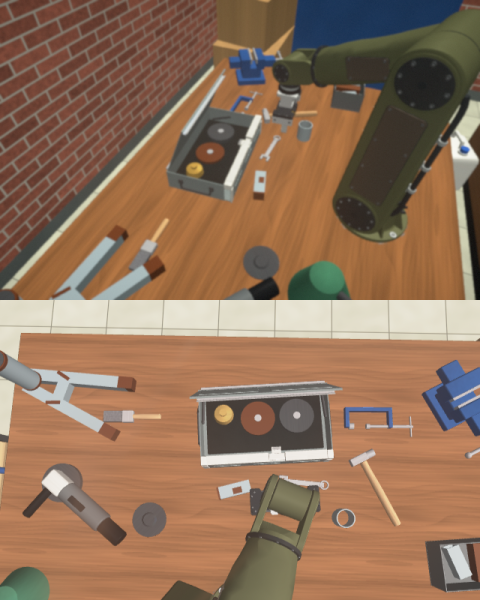

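The lid stands steeply open and the tools look to be in place. I'll do a numeric check of the lid angle, stillness and tool shift before handing in.

```bash
python3 - <<'E'
from station import imaging
import cv2, numpy as np
s=imaging.camera("side"); t=imaging.camera("top"); t2=imaging.camera("top")
print("still: max/mean diff",cv2.absdiff(t["color"],t2["color"]).max())
yaw=.08; R=np.array([[np.cos(yaw),-np.sin(yaw)],[np.sin(yaw),np.cos(yaw)]])
rim=np.array([.5117,-.0845]); mid=np.array([.507,-.0535])
im=t["color"][:,:,::-1].copy()
for q,col in((1.0,(0,0,255)),(1.2,(0,255,0))):
    P=[[*(mid+R@[231-216*np.cos(q),y]*np.array(1)/1000),.095+.216*np.sin(q)] for y in(-200,200)]
    p=cv2.projectPoints(np.array(P),t["rvec"],t["tvec"],t["mtx"],None)[0].reshape(-1,2)
    cv2.line(im,*[tuple(map(int,v.round())) for v in p],col,1); print(q,p.round(1))
b=cv2.imread("pics/top0.png"); 
d=cv2.absdiff(b,t["color"][:,:,::-1]).max(2)
for n,(x0,y0,x1,y1) in dict(tube=(285,235,325,268),brush=(132,142,220,168),disc=(172,266,226,318),stub=(442,275,476,306),hammer=(462,195,538,304),clamp=(455,140,555,186)).items(): print(n,"changed px",int((d[y0:y1,x0:x1]>40).sum()))
cv2.imwrite("pics/t4.png",cv2.resize(im[90:280,240:480],None,fx=3,fy=3,interpolation=cv2.INTER_NEAREST))
E
```

```text
still: max/mean diff 3
1.0 [[452.2 139. ]
 [258.4 149.5]]
1.2 [[452.7 118.1]
 [256.3 128.9]]
tube changed px 0
brush changed px 0
disc changed px 0
stub changed px 0
hammer changed px 0
clamp changed px 0
```

View pics/t4.png

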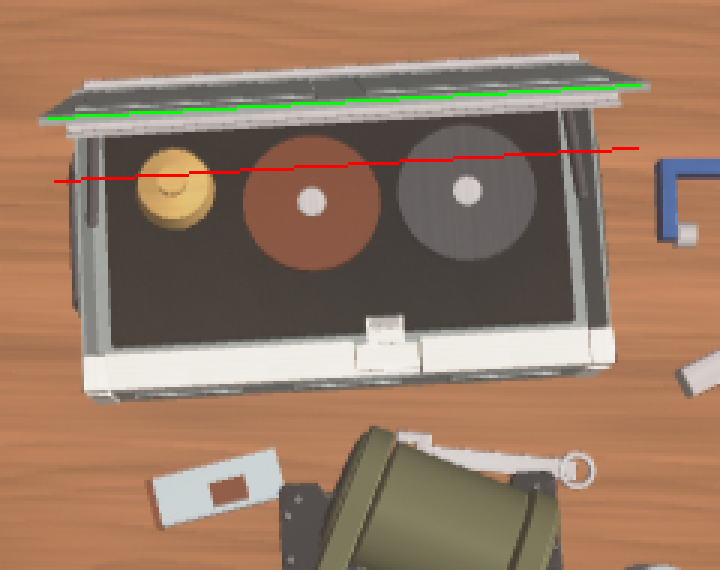

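The lid's front edge lies on the predicted 1.2 rad line (green), well away from the 1.0 rad line (red). The scene is still and the tools have not moved, so I'll hand in.

```bash
python3 -c "from station import job; print(job.hand_in())"
```

```text
the job is handed in; nothing more can be done
None
```

The case is open and the job is handed in. I found the notch in the top and wrist pictures at about (0.512, -0.085). I lowered the shut fingertips into it and pressed the catch down with about 3–4 N until the lid let go, then drew back to the front by about 7.9 s of the 72 s.

Last checks:
- **Lid:** its front edge lies on the line predicted for 1.2 rad, and two pictures in a row showed no motion.
- **Tools:** comparing pictures before and after showed no change for the tube, brush, disc, stub, hammer and clamp. The arm partly hid the wrench, so I judged that one by eye only; it looks unmoved.
- **Robot:** it stands clear of everything, with the force near zero.
- **Catch:** I did not measure its spring-back directly; nothing was touching it any more.

Two things went wrong along the way, neither with consequences. One move was refused because a row lacked a yaw. The top and wrist views also disagreed by about 4 mm in x, so I aimed between them.

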